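# Bring the red holder of a vial turntable to its stop and load the sample

## Task

Turn the vial turntable anticlockwise (seen from above) by pushing one of the steel pegs on its rim, until the empty red holder faces the green arrow at the front and the yellow tab has pressed the brass spring stop fully home; push gently (never more than about 25 N on the turntable) and stop as soon as you feel it come up solid. Then take the red-capped vial from the yellow rack and lower it upright into the red holder, let go, and leave the stop pressed in and everything else where it stands.

Things in the scene. Friction and masses are not known exactly. Their poses are not given: they have to be found in the camera images.
- base: Fixed white foot of the turntable. Origin on the turning axis at table height. Its -x axis is the front, where a low tongue with a green arrow sticks out (to 175 mm from the axis, 10 mm high). A second tongue at +x (to 195 mm) carries the fixed grey stop block (30 x 30 mm, 46 mm high) in which the brass plunger slides.
- carousel (a joint): Angle of the turning deck, rad, growing anticlockwise seen from above; 0 = the red holder points exactly to the front (base -x). Starts between -1.25 and -0.7 and has to grow. It turns stiffly: about 5 N at a peg keeps it moving slowly, and it stays where it is left, also against the spring of the stop.
- deck_mid (a point): Centre of the deck's top, on the turning axis, 40 mm above the table. The deck is a grey disc, radius 136 mm, 12 mm thick. Six holders stand on it 70 mm from the axis, every 60 degrees: five white ones with vials fixed in them (tops 118 mm above the table) and the empty red one.
- peg_top (a point): Centre of the top, 75 mm above the table, of one of eight equal upright steel pegs on the deck's rim, 10 mm thick and 35 mm tall, 128 mm from the axis, one every 45 degrees. This one is 22.5 degrees anticlockwise of the red holder's direction, so the pegs lie 22.5, 67.5, ... degrees either side of it. Any may be pushed.
- tab_tip (a point): Outer end, 167 mm from the axis and 34 mm above the table, of the yellow tab that sticks 31 mm out of the deck's rim opposite the red holder; the point is on its leading (anticlockwise) face, which meets the plunger.
- plunger (a joint): How far the brass plunger is pressed in by the tab, m: 0 out, 0.006 fully home on a solid end (a green tail then sticks 6 mm out behind the block). Its spring takes 1 to 2 N. The stop was set by hand: the tab meets it anywhere from -0.08 to +0.04 rad of carousel (not told), home is 0.04 rad further. There the push rises steeply; 25 N is too much.
- red_holder (a point): Centre of the inner floor of the red holder, 43 mm above the table, turning with the deck. The holder is a round cup of 41 mm outside and about 31 mm inside diameter, 25 mm deep (rim 68 mm above the table).
- rack: Fixed yellow block, 54 mm (its x) by 200 mm (its y), 32 mm high, origin under its centre. Four holes of 28 mm, 24 mm deep (floor 8 mm above the table), in a row along its y at -72, -24, 24 and 72 mm; which vial stands in which hole varies and one is empty.
- sample_mid (a point): Centre (37.5 mm above its foot) of the loose red-capped vial: upright cylinder of 24 mm diameter, 75 mm high, the red cap being its top 20 mm; 35 g or so. Grip it by the cap across the rack's narrow side (rack x), so that the fingers stay above the holder's rim.
- vial_blue_mid (a point): Centre of a loose blue-capped vial of the same size in the rack; leave it there.
- vial_white_mid (a point): Centre of a loose white-capped vial of the same size in the rack; leave it there.
- jar: Bystander: glass jar with brass lid, 76 mm diameter, 100 mm high, origin under its centre.
- penpot: Bystander: white pot with markers, 72 mm diameter, 135 mm high with the markers, origin under its centre.
- tipbox_green: Bystander: green box of pipette tips, 85 x 120 mm, 75 mm high, origin under its centre.

How it is judged:
By the outcome, as a careful person would: the job done as asked, in the order asked, and still so for the second after the job is handed in, with the robot touching nothing.
It also fails if it takes over 64 s, if anything falls off the work surface, if the arm or the gripper's body presses on something with over 40 N, if the wrist force passes 120 N, or if a joint passes its speed limit or range.

## Robot

A 6-joint arm with a two-finger parallel gripper is mounted at the origin on the work surface. World frame = base frame: x ahead of the robot, y to its left, z up, the work surface at z = 0. Lengths are in m, angles in degrees, forces in N, time in s.
With the tool pointing down it reaches from about 0.375 to 0.975 m from the base axis. Payload 3.8 kg.
Tool frame: the origin (TCP) lies on the centre line of the jaws, within the pads' length; the fingertips stand 14 mm ahead of it and the grasp point (between the pads) lies 5 mm behind it; x points along the fingers, y is the direction in which the jaws open and shut, and the axes are right-handed (so a half turn about x gives the same grasp; the last joint's range is limited). The gripper opens to 85 mm and grips with 20 to 120 N. Pads are 22 mm wide; open, the fingers measure 114 mm over their backs; the gripper's body (76 mm by 85 mm) begins 54 mm behind the grasp point. The pads swing forward as they close: fully open they stand 13 mm farther back than shut.
Start: joints at [63.203, 15.12, 91.902, -0, 72.978, -2.114], TCP at [0.282, 0.613, 0.245] pointing down, gripper open.
Joint ranges: [-150.88, 150.88], [-54.13, 125.18], [17.81, 147.31], [-75.09, 255.09], [0, 152.58], [-146.25, 146.25]. Speed limits (degrees/s): [147.25, 147.25, 180, 180, 180, 180].

## Interface

Orientations are given as [roll, pitch, yaw] about the fixed x, y, z axes, in that order (R = Rz(yaw) Ry(pitch) Rx(roll)).
In Python, from rig import bot gives the robot as it stands.
- The arm moves only by the tool carry_out, never from a script. Its argument "rows" is a list of rows, each a list of 5 numbers: the shift along the tool's x, y, z in mm, then the turn about the tool's x in rad, then the opening in per cent of the stroke, from 0 (shut) to 100 (fully open). In form: [[dx, dy, dz, roll, hand], ...]. A call has 1 to 5 rows; each row shifts and turns the commanded pose from where the row before left it, along the tool's axes as they then stand; what a row does not reach is not made up. A row lasts 1/8 s, in which the tool goes at most 62.5 mm and 10.7 degrees, less where a joint would pass 70% of its speed; a pose out of reach is approached as far as the arm can. A call with a gripper value outside its range is refused whole. The fingers move at their own pace and stop on an object; "grip_force" is the grip in N (left out, the last holds). Time passes only in rows, so rows that do not move let the fingers close. It gives the time, the measured TCP pose, the force and the opening at its end, in the units of the state.
- bot.observe(): the state, without advancing time (a new reading comes with each control period).
- bot.camera(name): name is "scene" or "top" or "wrist"; returns the picture (420x560x3 uint8, blue, green, red); there is no depth.
- bot.get_calibration(name): a dict with "camera_matrix" (3x3 intrinsics, pixels), "xyz" and "attitude" of the camera in the world; the wrist camera has in their place "T_tool_cam" (4x4, takes a point from camera to tool coordinates, whose origin is the TCP and whose axes are the tool frame's). Camera axes: x right, y up, looking along -z (the intrinsics and any distortion apply to the point x, -y, -z); pixel columns grow to the right and rows downward; lengths in m; the calibration is good to about 2 mm. A picture is of the moment at which its call begins: read the wrist's pose just before it. get_calibration takes no time and is no camera call.
- bot.finish_job(): hands the job in, once; it reports no verdict.
Trained networks look in the newest picture that a camera, given by its name, has taken for a name from the list of things; names that differ only in an ending like _2 or _b are one class to them, and where a whole thing is asked for, a point or a joint stands for the part that bears it (a point fixed in the world has none). Each returns a list of dicts, best first, with "score" (0 to 1); they miss things now and then, are a little off and sometimes report something else, mostly with a low value. They report only what shows in the picture. A call takes as long as a camera call.
- bot.boxes_of(camera, name): "box" ([left, top, right, bottom] in pixels, round what is visible of it).
- bot.silhouettes(camera, name): "pixels" (420x560 bool, what is visible of it) and "box" ([left, top, right, bottom] in pixels, round what is visible of it).
- bot.place_of(camera, name): "location" ([column, row] in pixels: a listed point, or the origin of a listed thing).
The state is a dict: "time_s": time; "q": joint angles; "qd": joint speeds; "joint_torque": joint torques, N m; "tool_pos": TCP position; "ee_rot": TCP orientation; "contact_force": force on the tool from outside, world axes, zero at the start; "torque": the same for the moment, N m; "finger_gap": opening from 0.0 (shut) to 1.0 (fully open).
Only numpy, scipy, OpenCV 4.12 (cv2) and the standard library are available. Lean on these libraries where they do the work, as an engineer would, in place of code of your own. Each camera call takes 0.05 s, during which the arm holds its last target.

## Working session

There is one attempt and no reset: what is moved stays moved. The work goes in short steps, Python scripts to look and compute and a tool call to move; the robot and the scene stay as the last step left them, time stands still between calls to the robot, and variables do not carry over. Pictures are saved under pics/ and viewed, and the job is handed in when it is done.

Besides the shell and the picture viewer there is one more tool, called as name(argument=value, ...) on one line, values as JSON. carry_out: Moves the arm, as the interface text tells. Its arguments: {"type":"object","properties":{"rows":{"type":"array","items":{"type":"array","items":{"type":"number"}}},"grip_force":{"type":"number"}},"required":["rows"]}

```bash
ls; mkdir -p pics; python3 - <<'E'
from rig import bot
import cv2,numpy as np
print(bot.observe())
for n in("scene","top","wrist"):
    im=bot.camera(n); cv2.imwrite(f"pics/{n}0.png",im)
    print(n,bot.get_calibration(n))
E
```

```text
pics
{'time_s': 0.0, 'q': array([ 6.32032131e+01,  1.51698067e+01,  9.19830567e+01, -5.75766428e-04,
        7.29774895e+01, -2.11377772e+00]), 'qd': array([-0.00783886,  0.00170256,  0.00310769,  0.08658634, -0.02448108,
       -0.04016926]), 'joint_torque': array([-8.20067180e-04, -5.15118134e+01, -3.67310643e+01,  1.65000561e-04,
        1.31301544e-02, -1.17035844e-05]), 'tool_pos': array([0.28155547, 0.61268743, 0.24393739]), 'ee_rot': array([ -91.87196094,   89.86964593, -116.55480093]), 'contact_force': array([-0.25793294, -0.05793607, -0.60600991]), 'torque': array([0.00012166, 0.05034957, 0.00870985]), 'finger_gap': 1.0008293950871416}
scene {'camera_matrix': array([[389.25995065,   0.        , 274.59835421],
       [  0.        , 389.25995065, 209.18303154],
       [  0.        ,   0.        ,   1.        ]]), 'xyz': array([ 1.17266583, -0.15806395,  0.83070377]), 'attitude': array([37.13075704, -0.80709952, 77.19322235])}
top {'camera_matrix': array([[474.65647355,   0.        , 283.45739991],
       [  0.        , 474.65647355, 207.85882376],
       [  0.        ,   0.        ,   1.        ]]), 'xyz': array([ 0.50127286, -0.00596635,  1.44868497]), 'attitude': array([  4.95520887,   0.96345535, -89.38836793])}
wrist {'camera_matrix': array([[295.42719181,   0.        , 282.18576562],
       [  0.        , 295.42719181, 209.24675552],
       [  0.        ,   0.        ,   1.        ]]), 'T_tool_cam': array([[ 6.03681356e-04,  2.88828618e-01, -9.57380627e-01,
        -1.29347014e-01],
       [ 9.99999718e-01, -6.02106779e-04,  4.48907680e-04,
        -7.71542539e-04],
       [-4.46787981e-04, -9.57380628e-01, -2.88828900e-01,
        -7.33204515e-02],
       [ 0.00000000e+00,  0.00000000e+00,  0.00000000e+00,
         1.00000000e+00]])}
```

View pics/scene0.png

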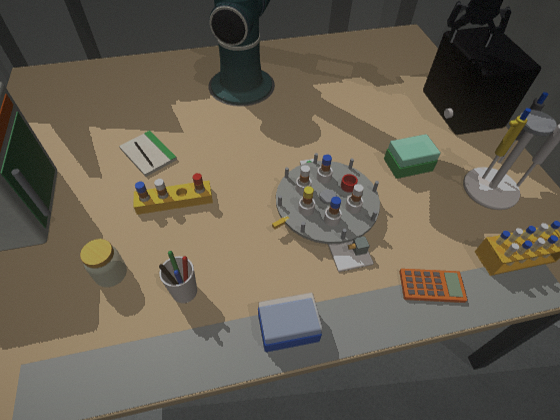

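View pics/top0.png

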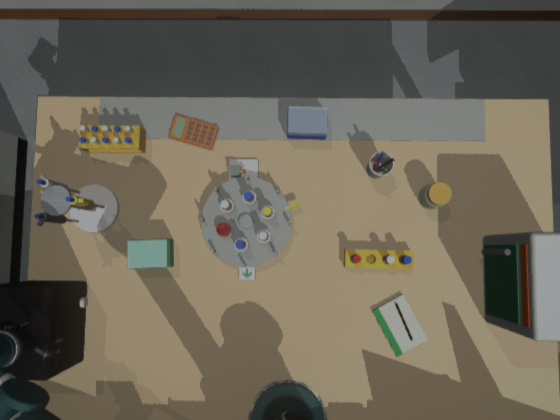

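View pics/wrist0.png

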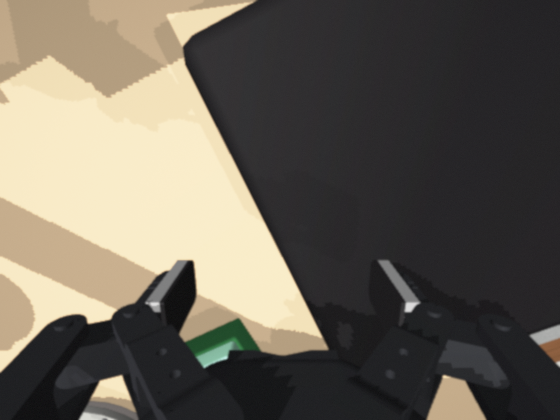

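The top view shows the turntable at about (247,222), with the red holder at (223,229), the green arrow at (247,273) and the tab at (293,207). The rack is at (378,260), with its red vial at (356,259). Next I'll measure.

```bash
cat > h.py <<'E'
from rig import bot
import cv2,numpy as np
from scipy.spatial.transform import Rotation as Ro
def cam(n,st=None):
    c=bot.get_calibration(n);K=c["camera_matrix"]
    if n=="wrist":
        T=np.eye(4);T[:3,:3]=Ro.from_euler("xyz",st["ee_rot"],degrees=True).as_matrix();T[:3,3]=st["tool_pos"]
        T=T@c["T_tool_cam"];return K,T[:3,:3],T[:3,3]
    return K,Ro.from_euler("xyz",c["attitude"],degrees=True).as_matrix(),np.array(c["xyz"])
def ray(C,uv):
    K,R,t=C;d=R@np.array([(uv[0]-K[0,2])/K[0,0],-(uv[1]-K[1,2])/K[1,1],-1]);return t,d/np.linalg.norm(d)
def atz(C,uv,z):
    t,d=ray(C,uv);return t+d*(z-t[2])/d[2]
def proj(C,p):
    K,R,t=C;q=R.T@(np.asarray(p)-t);return np.array([K[0,0]*q[0]/-q[2]+K[0,2],-K[1,1]*q[1]/-q[2]+K[1,2]])
def tri(obs):
    A=0;b=0;
    for C,uv in obs:
        t,d=ray(C,uv);P=np.eye(3)-np.outer(d,d);A=A+P;b=b+P@t
    x=np.linalg.solve(A,b);return x,[np.round(proj(C,x)-uv,1) for C,uv in obs]
E
python3 - <<'E'
from h import *
np.set_printoptions(precision=4,suppress=True)
Cs={n:cam(n) for n in("scene","top")}
H=dict(base=0,deck_mid=.04,peg_top=.075,tab_tip=.034,red_holder=.043,rack=0,sample_mid=.0455,vial_blue_mid=.0455,vial_white_mid=.0455,jar=0,penpot=0,tipbox_green=0)
for n in H:
    r={c:bot.place_of(c,n) for c in Cs}
    print(n)
    for c in r:
        for k in r[c][:2]: print("  ",c,round(k["score"],2),np.round(k["location"],1),atz(Cs[c],k["location"],H[n]))
    if all(r.values()): print("   tri",*tri([(Cs[c],np.array(r[c][0]["location"])) for c in r]))
E
```

```text
base
   scene 0.58 [328.7 206.6] [0.5842 0.1374 0.    ]
   scene 0.31 [185.6 293. ] [ 0.7539 -0.2602  0.    ]
   top 0.92 [243.8 221.8] [0.5827 0.1407 0.    ]
   tri [ 0.5824  0.1397 -0.0029] [array([0.5, 0. ]), array([0.4, 0.1])]
deck_mid
   scene 0.8 [328.  199.3] [0.5892 0.1286 0.04  ]
   scene 0.27 [274.6 227.1] [ 0.6453 -0.0267  0.04  ]
   top 0.94 [248.9 221.6] [0.5812 0.1214 0.04  ]
   tri [0.5831 0.1265 0.0333] [array([-1.8, -0. ]), array([-1.5, -0.5])]
peg_top
   scene 0.71 [350.2 158.6] [0.4926 0.2177 0.075 ]
   top 0.9 [212.2 249.5] [0.4974 0.2231 0.075 ]
   tri [0.4963 0.2194 0.0784] [array([ 1.3, -0. ]), array([1.1, 0.4])]
tab_tip
   scene 0.61 [277.8 228.7] [ 0.6476 -0.0191  0.034 ]
   scene 0.61 [328.2 205.2] [0.6036 0.1254 0.034 ]
   top 0.59 [298.6 200.6] [ 0.6459 -0.026   0.034 ]
   tri [ 0.6468 -0.0225  0.034 ] [array([-1.4, -0. ]), array([-1.2, -0.3])]
red_holder
   scene 0.63 [347.5 183.3] [0.5499 0.1954 0.043 ]
   top 0.66 [224.2 226.9] [0.5645 0.1943 0.043 ]
   top 0.59 [155.  254.6] [0.4805 0.3979 0.043 ]
   tri [0.5631 0.1901 0.0592] [array([0.8, 0. ]), array
[... 845 characters left out ...]
[-0.9, -0. ]), array([-0.8, -0. ])]
jar
   scene 0.93 [110.7 273. ] [ 0.6646 -0.4282  0.    ]
   top 0.55 [428.2 195.4] [ 0.6689 -0.4221  0.    ]
   top 0.18 [243.5 220.9] [0.5854 0.1416 0.    ]
   tri [ 0.6685 -0.4234  0.0057] [array([ 1.3, -0.1]), array([ 1. , -0.1])]
penpot
   scene 0.75 [185.7 289.9] [ 0.7462 -0.2593  0.    ]
   top 0.56 [373.5 169.6] [ 0.7473 -0.256   0.    ]
   tri [ 0.747  -0.2575  0.0011] [array([ 0.8, -0. ]), array([0.6, 0. ])]
tipbox_green
   scene 0.92 [407.4 163.7] [0.4804 0.414  0.    ]
   scene 0.51 [162.4 193.6] [ 0.4444 -0.2965  0.    ]
   top 0.68 [155.2 255.2] [0.478  0.4096 0.    ]
   tri [ 0.479   0.4121 -0.001 ] [array([-0.9, -0. ]), array([-0.7, -0.3])]
```

```bash
python3 - <<'E'
import cv2
t=cv2.imread("pics/top0.png");s=cv2.imread("pics/scene0.png")
cv2.imwrite("pics/t_c.png",cv2.resize(t[145:295,180:320],None,fx=4,fy=4,interpolation=cv2.INTER_CUBIC))
cv2.imwrite("pics/s_c.png",cv2.resize(s[140:280,255:400],None,fx=4,fy=4,interpolation=cv2.INTER_CUBIC))
cv2.imwrite("pics/r_c.png",cv2.hconcat([cv2.resize(t[240:280,335:425],None,fx=4,fy=4,interpolation=cv2.INTER_CUBIC),cv2.resize(s[165:205+10,125:220],None,fx=4,fy=4,interpolation=cv2.INTER_CUBIC)[:160]]))
E
```

```text
(no output)
```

View pics/t_c.png

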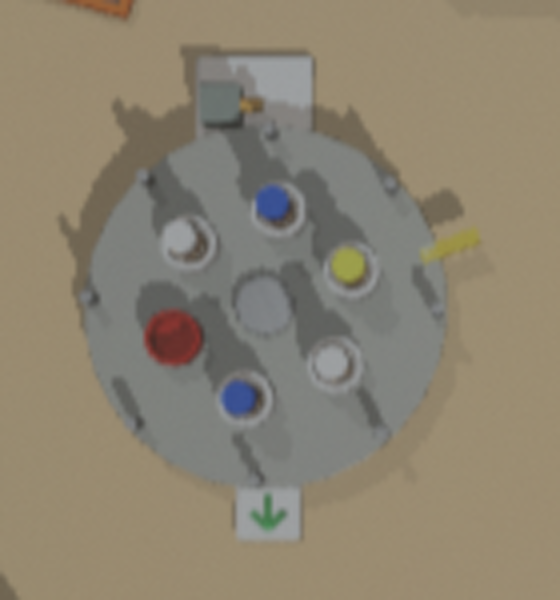

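View pics/s_c.png

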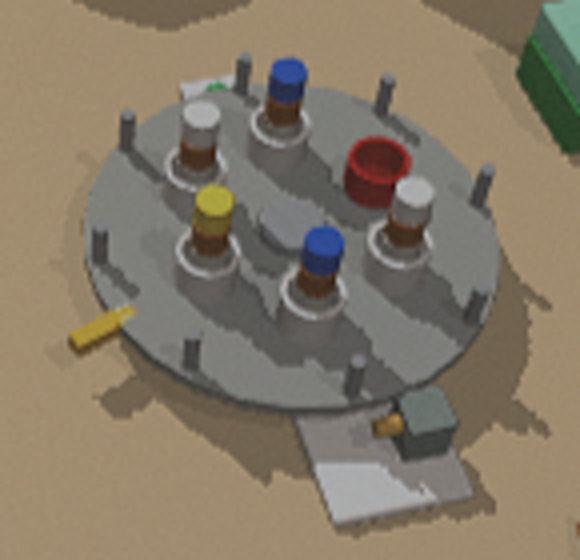

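```bash
cat > fit.py <<'E'
from h import *
from scipy.optimize import least_squares
np.set_printoptions(precision=4,suppress=True)
T=np.array([(145,176),(270,130),(391,182),(437,310),(381,436),(261,481),(138,427),(88,297)])/4+[180,145]-0.375
S=np.array([(127,115),(244,58),(387,79),(486,169),(479,294),(357,362),(192,338),(100,232)])/4+[255,140]-.375
def pegs(x,y,a,z=.075): 
    k=np.deg2rad(22.5+45*np.arange(8))+a
    return np.c_[x+.128*np.cos(k),y+.128*np.sin(k),np.full(8,z)]
for n,P in(("top",T),("scene",S)):
    C=cam(n)
    def f(v):
        Q=np.array([proj(C,p) for p in pegs(*v[:3])]);D=np.linalg.norm(Q[:,None]-P[None],axis=2)
        j=D.argmin(1);return (Q-P[j]).ravel()
    best=None
    for a0 in np.deg2rad(np.arange(0,45,5)):
        r=least_squares(f,[.583,.13,a0])
        if best is None or r.cost<best.cost: best=r
    print(n,best.x,np.rad2deg(best.x[2])%45,np.sqrt(2*best.cost/8)); 
    print(np.round(best.fun.reshape(8,2),1).tolist())
    c=np.array([*best.x[:2],0])
    def W(u,z,off): return atz(C,np.array(u)/4+off-.375,z)
    if n=="top":
        o=[180,145]
        red=W((174,337),.068,o);arrow=W((268,514),.01,o);blk=W((221,104),.046,o)
        tab=W((478,238),.04,o)
        for k,v in dict(red=red,arrow=arrow,block=blk,tab=tab).items():
            d=(v-c)[:2];print(k,v,np.linalg.norm(d),np.rad2deg(np.arctan2(d[1],d[0])))
    else:
        red=W((378,157),.068,[255,140]);d=(red-c)[:2];print("red",red,np.linalg.norm(d),np.rad2deg(np.arctan2(d[1],d[0])))
E
python3 fit.py
```

```text
top [0.5818 0.128  0.3745] 21.45760741438617 0.7497729593963206
[[-0.1, 0.3], [0.0, 0.6], [-0.9, -0.3], [-0.9, 0.2], [0.9, -0.7], [0.8, -0.2], [0.3, 0.4], [-0.0, -0.1]]
red [0.5576 0.1938 0.068 ] 0.07006637294173229 110.19021811935852
arrow [0.4275 0.1284 0.01  ] 0.15430543523139828 179.8698783477709
block [0.7331 0.1655 0.046 ] 0.1558908844341009 13.913487507611567
tab [ 0.6348 -0.0275  0.04  ] 0.16432039068947818 -71.20124269994957
scene [0.5851 0.127  0.3696] 21.177836748633332 0.5727647773673394
[[0.5, -0.9], [0.2, 0.6], [0.0, 0.2], [-0.2, 0.2], [-0.3, 0.3], [-0.3, -0.7], [-0.0, -0.3], [0.1, 0.6]]
red [0.556  0.1935 0.068 ] 0.0725627149311022 113.67543827434793
```

View pics/r_c.png

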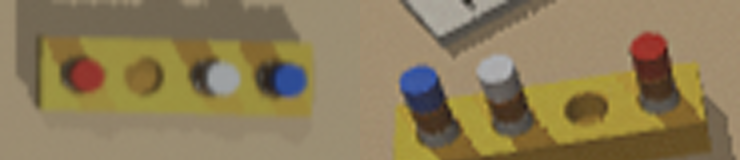

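```bash
python3 - <<'E'
from h import *
np.set_printoptions(precision=4,suppress=True)
s=bot.observe();print(Ro.from_euler("xyz",s["ee_rot"],degrees=True).as_matrix(),s["tool_pos"],s["time_s"])
# rack
C=cam("top");D=cam("scene")
def W(u,z): return atz(C,np.array(u)/4+[335,240]-.375,z)
def V(u,z): return atz(D,(np.array(u)-[360,0])/4+[125,165]-.375,z)
print("red cap top/scene z.083",W((88,74),.083),V((649,46),.083),tri([(C,np.array((88,74))/4+[335,240]-.375),(D,np.array((289,46))/4+[125,165]-.375)]))
print("hole",W((144,76),.032),V((587,110),.032))
for u in((41,36),(313,42),(311,115),(38,108)): print(W(u,.032))
E
```

```text
[[ 0.      0.4175  0.9087]
 [ 0.      0.9087 -0.4175]
 [-1.      0.      0.    ]] [0.2819 0.6133 0.2453] 1.35
red cap top/scene z.083 [ 0.4773 -0.1922  0.083 ] [ 0.4771 -0.1936  0.083 ] (array([ 0.4773, -0.1929,  0.0831]), [array([0.3, 0. ]), array([0.3, 0. ])])
hole [ 0.4754 -0.2405  0.032 ] [ 0.4779 -0.242   0.032 ]
[ 0.5041 -0.1644  0.032 ]
[ 0.5018 -0.3653  0.032 ]
[ 0.4482 -0.3631  0.032 ]
[ 0.451  -0.1622  0.032 ]
```

carry_out(rows=[[0, -20, 50, 0, 0], [0, -20, 50, 0, 0], [0, -20, 50, 0, 0], [0, -20, 50, 0, 0], [0, -20, 50, 0, 0]])

```text
time_s: 1.98
tool_pos: [0.4683, 0.4168, 0.2455]
ee_rot: [65.4, 90.0, 40.7]
contact_force: [0.3, 0.4, 0.4]
finger_gap: -0.002
```

carry_out(rows=[[0, -20, 50, 0, 0], [0, -20, 50, 0, 0], [0, -20, 50, 0, 0], [0, -20, 50, 0, 0], [0, 0, 0, -0.18, 0]])

```text
time_s: 2.6
tool_pos: [0.6182, 0.2584, 0.2451]
ee_rot: [-27.7, 89.9, -42.1]
contact_force: [-0.0, 1.0, 0.2]
finger_gap: 0.003
```

carry_out(rows=[[0, 0, 0, -0.18, 0], [0, 0, 0, -0.05, 0], [0, 0, 0, 0, 0]])

```text
time_s: 2.98
tool_pos: [0.6157, 0.2617, 0.2452]
ee_rot: [-156.9, 90.0, -158.2]
contact_force: [-0.3, -0.4, -0.3]
finger_gap: -0.0
```

```bash
cat >> h.py <<'E'
def tellto(target):
    s=bot.observe();R=Ro.from_euler("xyz",s["ee_rot"],degrees=True).as_matrix()
    print("t",round(s["time_s"],2),"pos",np.round(s["tool_pos"],4),"zyaw",round(np.rad2deg(np.arctan2(R[1,2],R[0,2])),2),"F",np.round(s["contact_force"],1),"gap",round(s["finger_gap"],3),"q",np.round(s["q"],0))
    print("tool shift mm",np.round(1000*R.T@(np.array(target)-s["tool_pos"]),1)); return s
E
python3 - <<'E'
from h import *
s=tellto([.618,.257,.070]); im=bot.camera("wrist");cv2.imwrite("pics/w1.png",im)
C=cam("wrist",s)
for a in (88.8,133.8): print(proj(C,[.5832+.128*np.cos(np.deg2rad(a)),.1275+.128*np.sin(np.deg2rad(a)),.075]))
E
```

```text
t 2.98 pos [0.6157 0.2617 0.2452] zyaw -1.24 F [-0.3 -0.4 -0.3] gap -0.0 q [ 21.  14.  93.  -0.  73. -68.]
tool shift mm [175.2  -4.7   2.5]
[276.33878769 165.54370481]
[235.26289887  67.75858765]
```

View pics/w1.png

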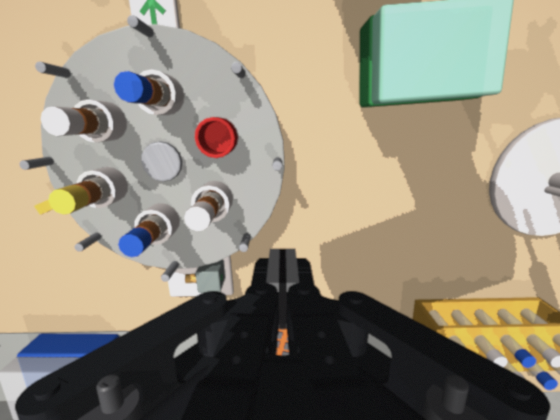

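carry_out(rows=[[40, 0, 0, -0.18, 0], [50, 0, 0, 0, 0], [50, 0, 0, 0, 0], [20, 0, 0, 0, 0], [13, 0, 0, 0, 0]])

```text
time_s: 3.65
tool_pos: [0.6157, 0.262, 0.0718]
ee_rot: [-168.8, 90.0, -159.7]
contact_force: [-0.1, -0.1, 0.9]
finger_gap: 0.0
```

carry_out(rows=[[2, 0, 0, 0, 0], [0, 0, 0, 0, 0]])

```text
time_s: 3.9
tool_pos: [0.617, 0.2624, 0.0722]
ee_rot: [11.8, 89.8, 20.9]
contact_force: [-0.0, -0.7, 0.3]
finger_gap: -0.0
```

```bash
cat > arc.py <<'E'
from h import *
ax=np.array([.5832,.1275])
def wp(th,zy,off=.016,r=.128):
    t=np.deg2rad(th);z=np.deg2rad(zy)
    return ax+r*np.array([np.cos(t),np.sin(t)])+off*np.array([np.cos(z),np.sin(z)])
E
python3 - <<'E'
from arc import *
s=tellto([*wp(88.8,9.1),.068])
zy=lambda th:9.1+(th-88.8)*0.68
# rows: from th0 by 4 deg each
p=s["tool_pos"][:2];z=9.1
ths=[88.8]+list(88.8+np.arange(4,61,4))
for th in ths:
    q=wp(th,zy(th));d=(q-p)*1000
    zd=np.deg2rad(z); Z=np.array([np.cos(zd),np.sin(zd)]);Y=np.array([-np.sin(zd),np.cos(zd)])
    print(round(th,1),np.round([d@Y,d@Z],2),"roll",round(-np.deg2rad(zy(th)-z),4)); p=q;z=zy(th)
E
```

```text
t 3.9 pos [0.617  0.2624 0.0722] zyaw 9.11 F [-0.  -0.7  0.3] gap -0.0 q [ 21.  23. 101.   0.  56. -78.]
tool shift mm [  4.2  -1.9 -15.8]
88.8 [ -1.89 -15.82] roll -0.0
92.8 [ 2.05 -8.86] roll -0.0475
96.8 [ 1.85 -8.89] roll -0.0475
100.8 [ 1.65 -8.91] roll -0.0475
104.8 [ 1.45 -8.93] roll -0.0475
108.8 [ 1.25 -8.94] roll -0.0475
112.8 [ 1.06 -8.95] roll -0.0475
116.8 [ 0.86 -8.95] roll -0.0475
120.8 [ 0.66 -8.95] roll -0.0475
124.8 [ 0.46 -8.95] roll -0.0475
128.8 [ 0.26 -8.94] roll -0.0475
132.8 [ 0.06 -8.92] roll -0.0475
136.8 [-0.14 -8.91] roll -0.0475
140.8 [-0.34 -8.88] roll -0.0475
144.8 [-0.54 -8.86] roll -0.0475
148.8 [-0.73 -8.83] roll -0.0475
```

carry_out(rows=[[4, -2, -5, 0, 0], [0, 0, -5, 0, 0], [0, 0, -2, 0, 0], [0, 0, -2, 0, 0], [0, 0, -2, 0, 0]])

```text
time_s: 4.53
tool_pos: [0.6015, 0.2576, 0.0666]
ee_rot: [4.2, 89.8, 13.3]
contact_force: [5.1, 1.0, -3.9]
finger_gap: -0.001
```

carry_out(rows=[[0, 1, -3, -0.024, 0], [0, 1, -3, -0.024, 0], [0, 1, -3, -0.01, 0]])

```text
time_s: 4.9
tool_pos: [0.5924, 0.2586, 0.0666]
ee_rot: [-9.0, 89.8, 3.5]
contact_force: [5.5, -1.7, -1.6]
finger_gap: -0.001
```

carry_out(rows=[[0, 1, -4.4, -0.024, 0], [0, 1, -4.4, -0.024, 0], [0, 1, -4.4, -0.024, 0], [0, 1, -4.4, -0.024, 0], [0, 1, -4.4, -0.024, 0]])

```text
time_s: 5.52
tool_pos: [0.5699, 0.2577, 0.0666]
ee_rot: [-12.4, 89.8, 7.0]
contact_force: [5.9, -0.6, -3.8]
finger_gap: 0.001
```

carry_out(rows=[[0, 0.8, -4.4, -0.024, 0], [0, 0.8, -4.4, -0.024, 0], [0, 0.8, -4.4, -0.024, 0], [0, 0.7, -4.4, -0.024, 0], [0, 0.7, -4.4, -0.024, 0]])

```text
time_s: 6.15
tool_pos: [0.5482, 0.2532, 0.0667]
ee_rot: [-15.2, 89.8, 11.1]
contact_force: [6.1, 0.2, -3.5]
finger_gap: 0.001
```

```bash
python3 - <<'E'
from arc import *
s=bot.observe()
best=min(((np.linalg.norm(wp(th,9.1+(th-88.8)*.68)-s["tool_pos"][:2]),th) for th in np.arange(88,160,.2)))
print(best); th=best[1]; tellto([*wp(th,9.1+(th-88.8)*.68),.066]); print(9.1+(th-88.8)*.68)
C=cam("wrist",s);cv2.imwrite("pics/w2.png",bot.camera("wrist"))
print(proj(C,[*wp(th,0,0),.075]))
cv2.imwrite("pics/t2.png",cv2.resize(bot.camera("top")[145:295,180:320],None,fx=4,fy=4))
E
```

```text
(np.float64(0.0007139463233019263), np.float64(112.60000000000035))
t 6.15 pos [0.5482 0.2532 0.0667] zyaw 26.26 F [ 6.1  0.2 -3.5] gap 0.001 q [ 22.  17. 110.  -0.  53. -94.]
tool shift mm [ 0.7 -0.7 -0. ]
25.28400000000024
[282.55315325 255.24223475]
```

View pics/w2.png

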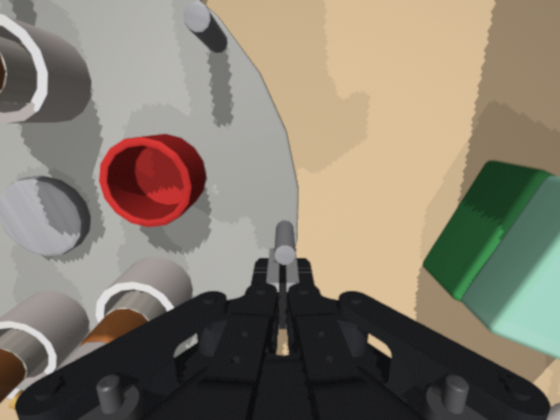

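carry_out(rows=[[0, 0.4, -4.4, -0.024, 0], [0, 0.4, -4.4, -0.024, 0], [0, 0.4, -4.4, -0.024, 0], [0, 0.3, -4.4, -0.024, 0], [0, 0.3, -4.4, -0.024, 0]])

```text
time_s: 6.88
tool_pos: [0.5275, 0.2449, 0.0668]
ee_rot: [1.9, 89.8, 35.0]
contact_force: [4.4, 3.5, -2.0]
finger_gap: 0.004
```

carry_out(rows=[[0, 0.2, -4.4, -0.024, 0], [0, 0.2, -4.4, -0.024, 0], [0, 0.1, -4.4, -0.024, 0], [0, 0.1, -4.4, -0.024, 0], [0, 0, -4.4, -0.024, 0]])

```text
time_s: 7.5
tool_pos: [0.5088, 0.2331, 0.0668]
ee_rot: [19.6, 89.8, 59.5]
contact_force: [2.2, 5.8, -1.9]
finger_gap: -0.0
```

carry_out(rows=[[0, 0, -4.4, -0.024, 0], [0, 0, -4.4, -0.024, 0], [0, -0.1, -4.4, -0.024, 0], [0, -0.1, -4.4, -0.024, 0], [0, -0.1, -4.4, -0.024, 0]])

```text
time_s: 8.12
tool_pos: [0.4923, 0.2182, 0.0668]
ee_rot: [33.4, 89.8, 80.2]
contact_force: [0.1, 6.1, -0.5]
finger_gap: -0.002
```

```bash
python3 - <<'E'
from arc import *
s=bot.observe()
best=min(((np.linalg.norm(wp(th,9.1+(th-88.8)*.68)-s["tool_pos"][:2]),th) for th in np.arange(88,165,.2)))
print(best); th=best[1]; tellto([*wp(th,9.1+(th-88.8)*.68),.066]); print(9.1+(th-88.8)*.68)
cv2.imwrite("pics/t3.png",cv2.resize(bot.camera("top")[145:295,180:320],None,fx=4,fy=4))
E
```

```text
(np.float64(0.001337235831347914), np.float64(142.20000000000078))
t 8.12 pos [0.4923 0.2182 0.0668] zyaw 46.8 F [ 0.1  6.1 -0.5] gap -0.002 q [  21.   11.  118.    0.   51. -116.]
tool shift mm [ 0.8 -1.3  0.1]
45.41200000000054
```

View pics/t3.png

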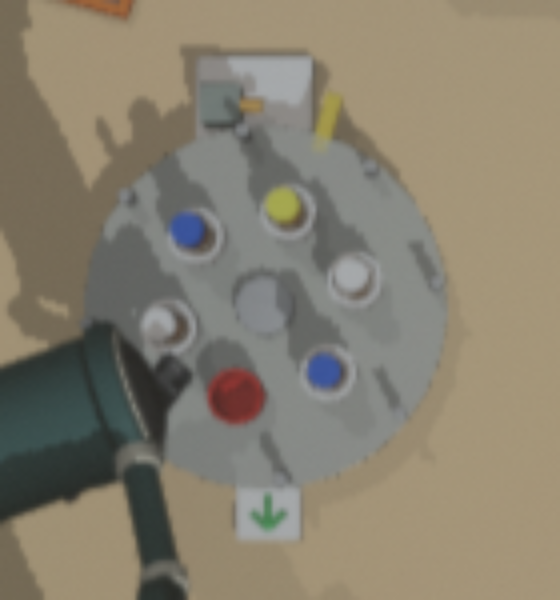

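carry_out(rows=[[0, -0.5, -4.4, -0.024, 0], [0, -0.5, -4.4, -0.024, 0], [0, -0.5, -3, -0.016, 0], [0, -0.4, -2, -0.012, 0], [0, -0.3, -2, -0.012, 0]])

```text
time_s: 8.8
tool_pos: [0.4836, 0.2049, 0.0671]
ee_rot: [27.7, 89.8, 79.5]
contact_force: [0.2, 6.2, 0.4]
finger_gap: -0.001
```

carry_out(rows=[[0, -0.2, -1.5, -0.008, 0], [0, -0.2, -1.5, -0.008, 0]])

```text
time_s: 9.05
tool_pos: [0.482, 0.2023, 0.0671]
ee_rot: [31.0, 89.8, 83.7]
contact_force: [0.0, 6.0, 0.8]
finger_gap: -0.004
```

carry_out(rows=[[0, -0.2, -1.5, -0.008, 0], [0, -0.2, -1.5, -0.008, 0]])

```text
time_s: 9.3
tool_pos: [0.4805, 0.1997, 0.0671]
ee_rot: [29.8, 89.8, 83.4]
contact_force: [0.5, 5.3, 1.4]
finger_gap: -0.001
```

carry_out(rows=[[0, -0.1, -1, -0.006, 0], [0, -0.1, -1, -0.006, 0]])

```text
time_s: 9.55
tool_pos: [0.4795, 0.1979, 0.0671]
ee_rot: [31.1, 89.8, 85.4]
contact_force: [-0.3, 6.1, 1.8]
finger_gap: -0.001
```

carry_out(rows=[[0, -0.1, -1, -0.006, 0], [0, -0.1, -1, -0.006, 0]])

```text
time_s: 9.8
tool_pos: [0.4784, 0.1962, 0.0671]
ee_rot: [32.1, 89.8, 87.1]
contact_force: [-0.3, 5.3, 0.6]
finger_gap: -0.001
```

```bash
python3 - <<'E'
from arc import *
s=tellto([0,0,0])
cv2.imwrite("pics/t4.png",cv2.resize(bot.camera("top")[145:195,220:290],None,fx=8,fy=8))
cv2.imwrite("pics/s4.png",cv2.resize(bot.camera("scene")[220:280,320:390],None,fx=8,fy=8))
E
```

```text
t 9.8 pos [0.4784 0.1962 0.0671] zyaw 55.01 F [-0.3  5.3  0.6] gap -0.001 q [  19.    9.  120.    0.   51. -126.]
tool shift mm [  66.4  279.3 -435.2]
```

View pics/t4.png

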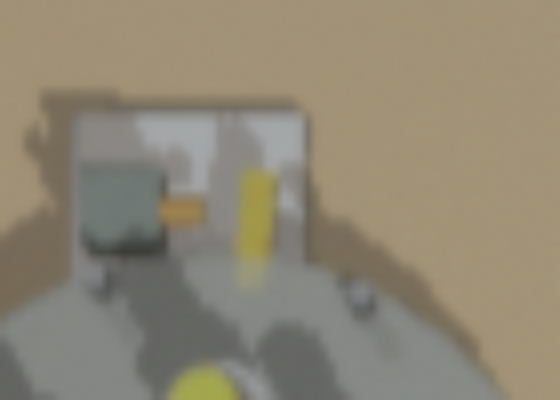

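View pics/s4.png

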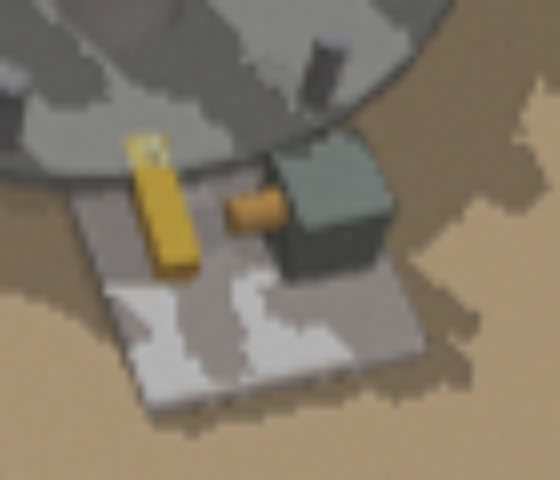

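carry_out(rows=[[0, -0.3, -2, -0.01, 0], [0, -0.3, -2, -0.01, 0], [0, -0.2, -1.5, -0.008, 0]])

```text
time_s: 10.28
tool_pos: [0.476, 0.1911, 0.067]
ee_rot: [30.6, 89.8, 87.2]
contact_force: [0.0, 6.4, 1.4]
finger_gap: -0.001
```

carry_out(rows=[[0, -0.2, -1, -0.006, 0], [0, -0.2, -1, -0.006, 0]])

```text
time_s: 10.52
tool_pos: [0.4752, 0.1892, 0.067]
ee_rot: [32.8, 89.8, 90.1]
contact_force: [-0.2, 5.9, 0.9]
finger_gap: 0.002
```

carry_out(rows=[[0, -0.2, -1, -0.006, 0], [0, -0.2, -1, -0.006, 0]])

```text
time_s: 10.78
tool_pos: [0.4744, 0.1873, 0.067]
ee_rot: [31.7, 89.8, 89.7]
contact_force: [-0.5, 6.0, 1.2]
finger_gap: 0.001
```

carry_out(rows=[[0, -0.2, -1, -0.004, 0]])

```text
time_s: 10.9
tool_pos: [0.474, 0.1863, 0.067]
ee_rot: [33.2, 89.8, 91.4]
contact_force: [-0.2, 6.2, 1.4]
finger_gap: -0.0
```

carry_out(rows=[[0, -0.2, -1, -0.004, 0]])

```text
time_s: 11.02
tool_pos: [0.4737, 0.1854, 0.067]
ee_rot: [33.7, 89.8, 92.2]
contact_force: [-0.6, 6.3, 2.1]
finger_gap: -0.001
```

carry_out(rows=[[0, -0.2, -0.8, -0.004, 0]])

```text
time_s: 11.15
tool_pos: [0.4735, 0.1849, 0.0671]
ee_rot: [30.7, 89.8, 89.4]
contact_force: [-1.0, 7.5, 1.2]
finger_gap: -0.001
```

carry_out(rows=[[0, -0.2, -0.8, -0.004, 0]])

```text
time_s: 11.28
tool_pos: [0.4731, 0.1842, 0.067]
ee_rot: [33.6, 89.8, 92.5]
contact_force: [-0.6, 7.8, 2.0]
finger_gap: 0.004
```

carry_out(rows=[[0, -0.2, -0.8, -0.004, 0]])

```text
time_s: 11.4
tool_pos: [0.4728, 0.1835, 0.067]
ee_rot: [35.1, 89.8, 94.2]
contact_force: [-0.7, 7.8, 2.2]
finger_gap: 0.0
```

```bash
python3 - <<'E'
from arc import *
s=tellto([0,0,0])
a=bot.camera("top")[145:195,220:290];b=bot.camera("scene")[220:270,320:390]
cv2.imwrite("pics/t5.png",cv2.vconcat([cv2.resize(a,None,fx=6,fy=6),cv2.resize(b,None,fx=6,fy=6)]))
E
```

```text
t 11.4 pos [0.4728 0.1835 0.067 ] zyaw 59.11 F [-0.7  7.8  2.2] gap 0.0 q [  18.    8.  122.    0.   51. -131.]
tool shift mm [  66.5  311.4 -400.4]
```

View pics/t5.png

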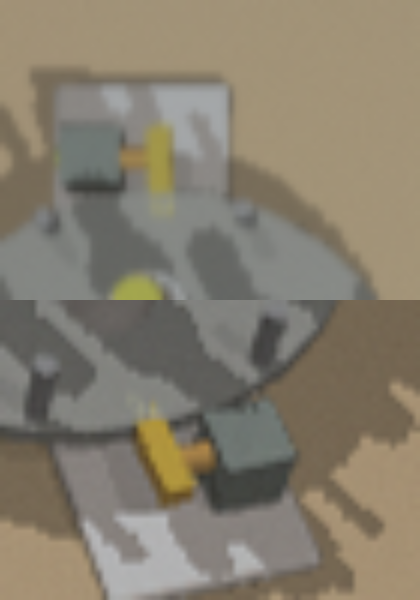

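carry_out(rows=[[0, -0.3, -0.8, 0, 0]])

```text
time_s: 11.62
tool_pos: [0.4727, 0.1827, 0.067]
ee_rot: [34.1, 89.8, 93.2]
contact_force: [0.3, 6.9, 1.7]
finger_gap: -0.004
```

carry_out(rows=[[0, -0.3, -0.7, 0, 0]])

```text
time_s: 11.75
tool_pos: [0.4726, 0.182, 0.0671]
ee_rot: [33.5, 89.8, 92.6]
contact_force: [0.3, 6.9, 1.5]
finger_gap: -0.003
```

carry_out(rows=[[0, -0.3, -0.5, 0, 0]])

```text
time_s: 11.88
tool_pos: [0.4727, 0.1814, 0.0671]
ee_rot: [32.4, 89.8, 91.5]
contact_force: [-1.6, 8.5, 1.7]
finger_gap: -0.0
```

carry_out(rows=[[0, -0.2, -0.5, 0, 0]])

```text
time_s: 12.0
tool_pos: [0.4726, 0.1809, 0.0671]
ee_rot: [30.8, 89.8, 89.9]
contact_force: [-0.5, 8.9, 1.3]
finger_gap: -0.003
```

carry_out(rows=[[0, -0.1, -0.5, 0, 0]])

```text
time_s: 12.12
tool_pos: [0.4725, 0.1805, 0.0671]
ee_rot: [30.8, 89.8, 89.9]
contact_force: [-0.7, 8.1, 0.8]
finger_gap: -0.002
```

carry_out(rows=[[0, -0.1, -0.5, 0, 0]])

```text
time_s: 12.25
tool_pos: [0.4724, 0.1803, 0.0671]
ee_rot: [25.6, 89.7, 84.7]
contact_force: [-0.5, 12.5, -0.4]
finger_gap: -0.001
```

carry_out(rows=[[0, -0.1, -0.4, 0, 0]])

```text
time_s: 12.38
tool_pos: [0.4724, 0.1802, 0.0672]
ee_rot: [23.8, 89.7, 82.8]
contact_force: [-0.5, 12.4, -0.2]
finger_gap: 0.002
```

carry_out(rows=[[0, -0.1, -0.3, 0, 0]])

```text
time_s: 12.5
tool_pos: [0.4724, 0.1802, 0.0672]
ee_rot: [22.4, 89.7, 81.5]
contact_force: [0.3, 12.4, 0.4]
finger_gap: 0.0
```

```bash
python3 - <<'E'
from arc import *
s=tellto([0,0,0])
a=bot.camera("top")[145:195,220:290];b=bot.camera("scene")[220:270,320:390]
cv2.imwrite("pics/t6.png",cv2.vconcat([cv2.resize(a,None,fx=6,fy=6),cv2.resize(b,None,fx=6,fy=6)]))
E
```

```text
t 12.5 pos [0.4724 0.1802 0.0672] zyaw 59.05 F [ 0.3 12.4  0.4] gap 0.0 q [  18.    7.  122.    0.   51. -131.]
tool shift mm [  65.7  312.4 -397.9]
```

View pics/t6.png

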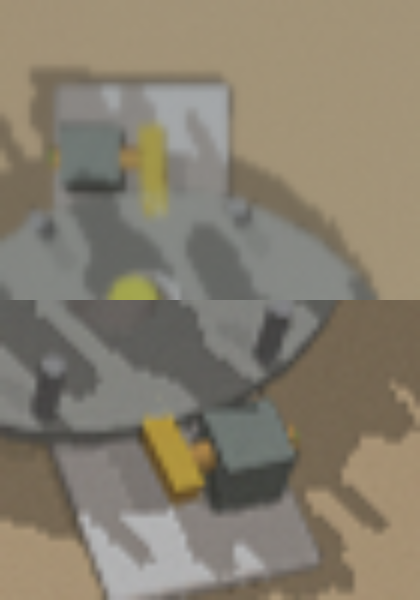

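carry_out(rows=[[0, -0.1, -0.5, 0, 0]])

```text
time_s: 12.72
tool_pos: [0.4724, 0.1801, 0.0672]
ee_rot: [20.4, 89.6, 79.5]
contact_force: [0.5, 13.9, -1.5]
finger_gap: -0.001
```

carry_out(rows=[[0, 0, 3, 0, 0], [0, 0, 6, 0, 0], [0, 0, 6, 0, 0], [-30, 0, 0, 0, 0], [-50, 0, 0, 0, 0]])

```text
time_s: 13.35
tool_pos: [0.4777, 0.1887, 0.1447]
ee_rot: [140.8, 89.6, -160.0]
contact_force: [-0.2, -0.1, -0.0]
finger_gap: -0.002
```

carry_out(rows=[[-50, 0, 0, 0.18, 40], [0, 0, 0, 0.18, 60], [0, 0, 0, 0.18, 60], [0, 0, 0, 0, 60]])

```text
time_s: 13.85
tool_pos: [0.4796, 0.1893, 0.1963]
ee_rot: [-173.0, 90.0, -144.7]
contact_force: [-1.1, 0.1, -0.6]
finger_gap: 0.601
```

```bash
python3 - <<'E'
from arc import *
s=tellto([.4773,-.1929,.20])
a=bot.camera("top");b=bot.camera("scene")
cv2.imwrite("pics/t7.png",cv2.resize(a[145:295,180:320],None,fx=4,fy=4,interpolation=cv2.INTER_CUBIC));cv2.imwrite("pics/s7.png",cv2.resize(b[140:280,255:400],None,fx=4,fy=4,interpolation=cv2.INTER_CUBIC))
cv2.imwrite("pics/w7.png",bot.camera("wrist"))
E
```

```text
t 13.85 pos [0.4796 0.1893 0.1963] zyaw 28.36 F [-1.1  0.1 -0.6] gap 0.601 q [  19.   -0.  114.   -0.   66. -100.]
tool shift mm [  -3.6 -335.2 -183.5]
```

View pics/t7.png

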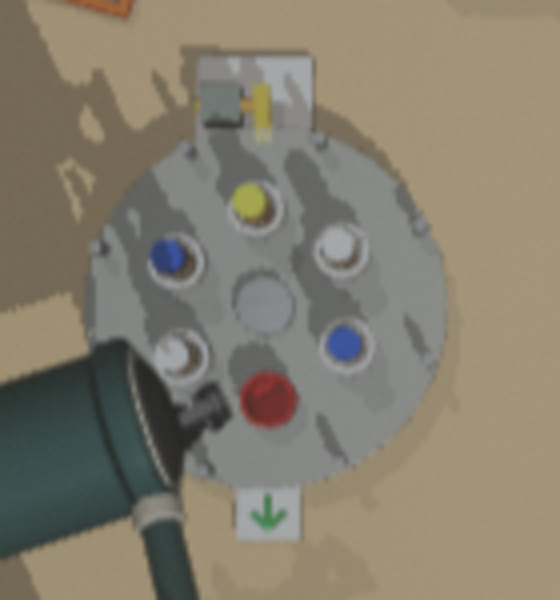

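View pics/s7.png

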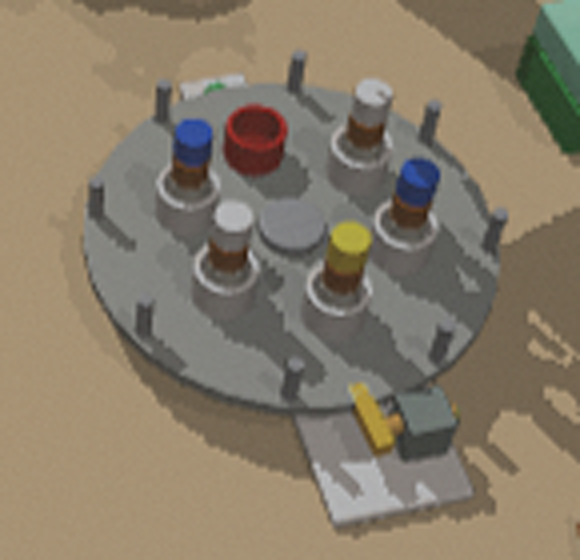

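View pics/w7.png

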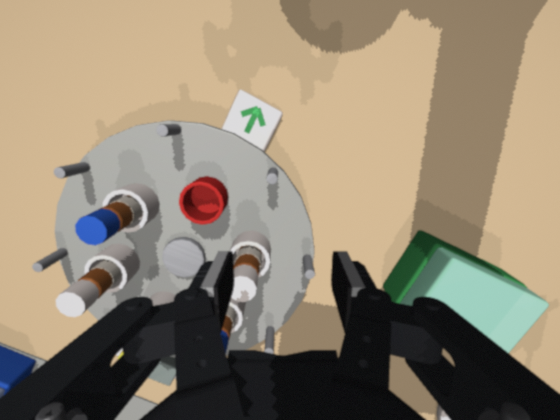

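```bash
python3 - <<'E'
from arc import *
np.set_printoptions(precision=4,suppress=True)
s=bot.observe()
C=cam("top");D=cam("scene");E=cam("wrist",s)
u=np.array((269,398.5))/4+[180,145]-.375;v=np.array((256,130))/4+[255,140]-.375;w=np.array((203.5,198.5))
for c,x in((C,u),(D,v),(E,w)): print(atz(c,x,.068))
p,r=tri([(C,u),(D,v),(E,w)]);print(p,r)
d=p[:2]-ax;print(np.linalg.norm(d),np.rad2deg(np.arctan2(d[1],d[0])))
h=bot.silhouettes("wrist","red_holder")
for k in h[:1]:
    m=k["pixels"].astype(np.uint8);ct=max(cv2.findContours(m,0,1)[0],key=cv2.contourArea);print(k["score"],cv2.fitEllipse(ct),k["box"])
E
```

```text
[0.5137 0.1237 0.068 ]
[0.5163 0.122  0.068 ]
[0.5075 0.1231 0.068 ]
[0.5117 0.1236 0.062 ] [array([0.2, 0.7]), array([-0.2,  0.2]), array([0.3, 2.4])]
0.07162987110226866 -176.84676740330397
0.9 ((178.5480499267578, 231.6890411376953), (219.57066345214844, 273.9189758300781), 101.26692962646484) [31.1, 122.7, 313.0, 352.4]
```

```bash
python3 - <<'E'
import numpy as np
z=28.36
for i in range(12):
    a=np.deg2rad(z);d=np.array([-.0023,-.3822])/12*1000
    print(np.round([d@[-np.sin(a),np.cos(a)],d@[np.cos(a),np.sin(a)]],1));z-=np.rad2deg(.173)
print(z)
E
```

```text
[-27.9 -15.3]
[-30.2 -10.3]
[-31.5  -4.9]
[-31.8   0.6]
[-31.3   6. ]
[-29.8  11.3]
[-27.4  16.3]
[-24.2  20.8]
[-20.2  24.6]
[-15.7  27.7]
[-10.7  30. ]
[-5.4 31.4]
-90.58603826915888
```

carry_out(rows=[[0, -27.9, -15.3, 0.173, 60], [0, -30.2, -10.3, 0.173, 60], [0, -31.5, -4.9, 0.173, 60], [0, -31.8, 0.6, 0.173, 60], [0, -31.3, 6, 0.173, 60]])

```text
time_s: 14.68
tool_pos: [0.4782, 0.0291, 0.1961]
ee_rot: [-150.7, 90.0, -172.3]
contact_force: [0.1, -0.6, 0.4]
finger_gap: 0.6
```

carry_out(rows=[[0, -29.8, 11.3, 0.173, 60], [0, -27.4, 16.3, 0.173, 60], [0, -24.2, 20.8, 0.173, 60], [0, -20.2, 24.6, 0.173, 60], [0, -15.7, 27.7, 0.173, 60]])

```text
time_s: 15.3
tool_pos: [0.4769, -0.1303, 0.1961]
ee_rot: [-128.9, 90.0, 160.0]
contact_force: [0.9, 0.0, 0.3]
finger_gap: 0.602
```

carry_out(rows=[[0, -10.7, 30, 0.173, 60], [0, -5.4, 31.4, 0.173, 60], [0, 0, 0, 0, 60]])

```text
time_s: 15.68
tool_pos: [0.4764, -0.1947, 0.1961]
ee_rot: [-43.3, 90.0, -134.1]
contact_force: [-0.7, 0.9, -0.3]
finger_gap: 0.596
```

```bash
python3 - <<'E'
from h import *
s=tellto([.4773,-.1929,.068]); im=bot.camera("wrist");cv2.imwrite("pics/w8.png",im)
C=cam("wrist",s);print(proj(C,[.4773,-.1929,.083]))
b=bot.boxes_of("wrist","sample_mid");print(b[:2])
E
```

```text
t 15.68 pos [ 0.4764 -0.1947  0.1961] zyaw -90.77 F [-0.7  0.9 -0.3] gap 0.596 q [-25.  -0. 114.  -0.  66. -24.]
tool shift mm [128.1   0.9  -1.8]
[283.4030865  206.59157088]
[{'box': [269.0, 181.9, 295.0, 222.0], 'score': 0.7}]
```

View pics/w8.png

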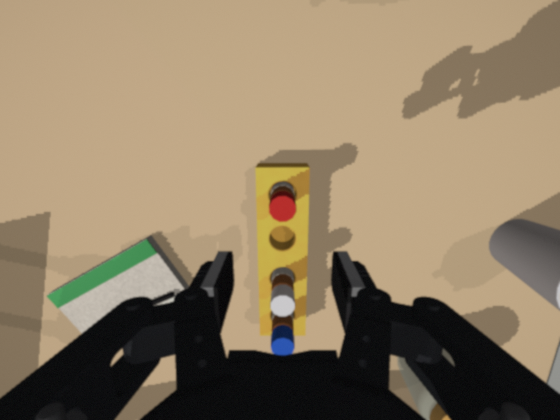

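carry_out(rows=[[50, 0.9, -1.5, 0, 60], [45, 0, 0, 0, 60], [25, 0, 0, 0, 60], [8, 0, 0, 0, 60], [0, 0, 0, 0, 60]])

```text
time_s: 16.4
tool_pos: [0.4775, -0.1908, 0.0683]
ee_rot: [-124.5, 90.0, 144.9]
contact_force: [-0.4, 0.5, -0.5]
finger_gap: 0.597
```

```bash
python3 - <<'E'
from h import *
s=tellto([.4773,-.1929,.068]); im=bot.camera("wrist");cv2.imwrite("pics/w9.png",im)
C=cam("wrist",s);print(proj(C,[.4773,-.1929,.083]))
E
```

```text
t 16.4 pos [ 0.4775 -0.1908  0.0683] zyaw -90.59 F [-0.4  0.5 -0.5] gap 0.597 q [-25.   8. 121.   0.  51. -24.]
tool shift mm [ 0.3 -0.2  2.1]
[282.2351666  295.55107424]
```

View pics/w9.png

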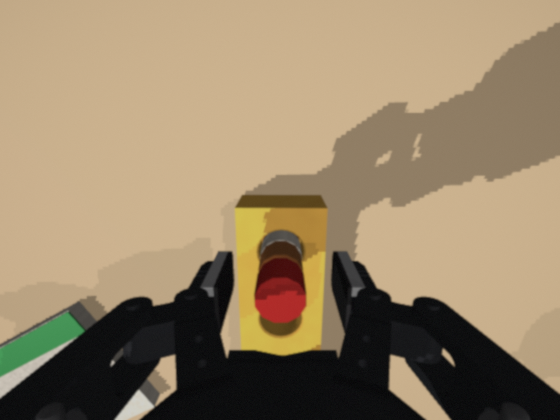

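carry_out(rows=[[0, 0, 2, 0, 60], [0, 0, 0, 0, 0], [0, 0, 0, 0, 0], [0, 0, 0, 0, 0], [0, 0, 0, 0, 0]], grip_force=30)

```text
time_s: 17.08
tool_pos: [0.478, -0.1939, 0.0692]
ee_rot: [62.5, 89.9, -28.2]
contact_force: [-0.3, -0.1, 5.3]
finger_gap: 0.271
```

carry_out(rows=[[-3, 0, 0, 0, 0], [-15, 0, 0, 0, 0], [-30, 0, 0, 0, 0], [-50, 0, 0, 0, 0], [-20, 0, 0, 0, 0]])

```text
time_s: 17.7
tool_pos: [0.479, -0.1942, 0.1905]
ee_rot: [66.3, 89.7, -24.4]
contact_force: [0.0, -0.4, -0.6]
finger_gap: 0.267
```

```bash
python3 - <<'E'
from h import *
s=tellto([.5133,.1235,.19]); im=bot.camera("wrist");cv2.imwrite("pics/w10.png",im)
E
```

```text
t 17.7 pos [ 0.479  -0.1942  0.1905] zyaw -90.69 F [ 0.  -0.4 -0.6] gap 0.267 q [-25.   0. 115.   0.  65. -24.]
tool shift mm [-1.000e-01  3.050e+01 -3.181e+02]
```

View pics/w10.png

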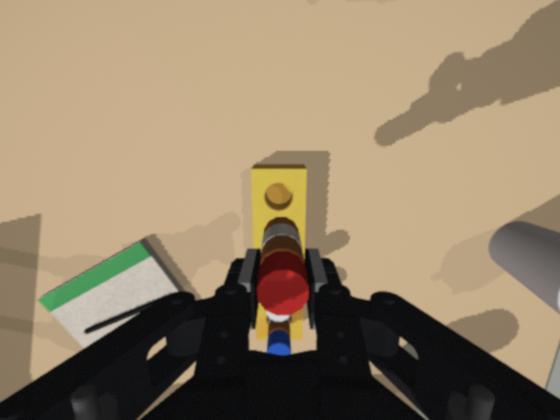

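carry_out(rows=[[-20, 4, -40, 0, 0], [0, 4, -40, 0, 0], [0, 4, -40, 0, 0], [0, 4, -40, 0, 0], [0, 4, -40, 0, 0]])

```text
time_s: 18.38
tool_pos: [0.4992, 0.0076, 0.2059]
ee_rot: [-91.6, 90.0, 177.7]
contact_force: [0.6, 0.0, -0.4]
finger_gap: 0.268
```

carry_out(rows=[[0, 4, -40, 0, 0], [0, 4, -40, 0, 0], [0, 3, -38, 0, 0], [0, 0, 0, 0, 0], [0, 0, 0, 0, 0]])

```text
time_s: 19.0
tool_pos: [0.5117, 0.1238, 0.2058]
ee_rot: [-53.7, 89.9, -144.4]
contact_force: [-0.3, -0.6, -1.1]
finger_gap: 0.271
```

```bash
python3 - <<'E'
from h import *
s=tellto([.5133,.1235,.104]); im=bot.camera("wrist");cv2.imwrite("pics/w11.png",im)
C=cam("wrist",s);print(proj(C,[.5133,.1235,.068]),"foot",proj(C,s["tool_pos"]-[0,0,.061]))
t=bot.camera("top");a=bot.camera("scene")
cv2.imwrite("pics/s11.png",cv2.hconcat([cv2.resize(x,None,fx=4,fy=4,interpolation=cv2.INTER_CUBIC)for x in(t[190:290,210:300],a[130:230,270:360])]))
E
```

```text
t 19.0 pos [0.5117 0.1238 0.2058] zyaw -90.65 F [-0.3 -0.6 -1.1] gap 0.271 q [ 11.   1. 112.  -0.  67.  12.]
tool shift mm [101.8   1.8   0.2]
[284.21721752 201.23821514] foot [282.4958111  230.33918987]
```

View pics/w11.png

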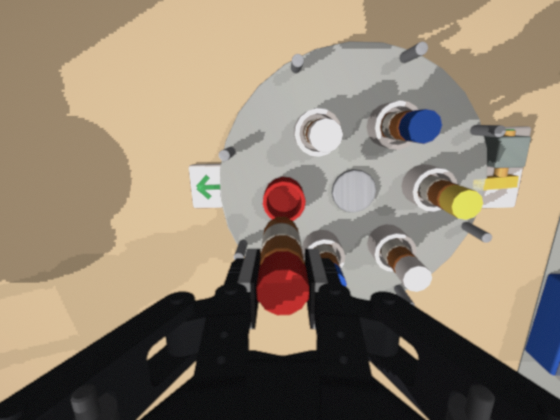

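View pics/s11.png

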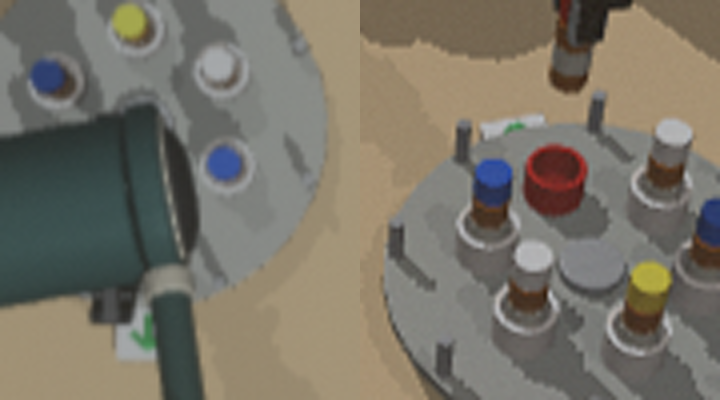

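carry_out(rows=[[25, 1.8, 0, 0, 0], [25, 0, 0, 0, 0], [15, 0, 0, 0, 0], [4, 0, 0, 0, 0], [0, 0, 0, 0, 0]])

```text
time_s: 19.77
tool_pos: [0.5143, 0.1239, 0.1376]
ee_rot: [99.4, 90.0, 8.7]
contact_force: [-0.4, -0.3, -1.0]
finger_gap: 0.273
```

```bash
python3 - <<'E'
from h import *
s=tellto([.5133,.1237,.104]); im=bot.camera("wrist");cv2.imwrite("pics/w12.png",im[150:400,130:430].repeat(2,0).repeat(2,1))
C=cam("wrist",s);print(proj(C,[.5133,.1237,.068]),"foot",proj(C,s["tool_pos"]-[0,0,.061]))
a=bot.camera("scene")
cv2.imwrite("pics/s12.png",cv2.resize(a[145:205,280:350],None,fx=8,fy=8,interpolation=cv2.INTER_CUBIC))
E
```

```text
t 19.77 pos [0.5143 0.1239 0.1376] zyaw -90.71 F [-0.4 -0.3 -1. ] gap 0.273 q [ 11.   5. 116.  -0.  59.  12.]
tool shift mm [33.6 -1.   0.2]
[280.98695366 226.37605076] foot [282.36441305 230.41074636]
```

View pics/w12.png

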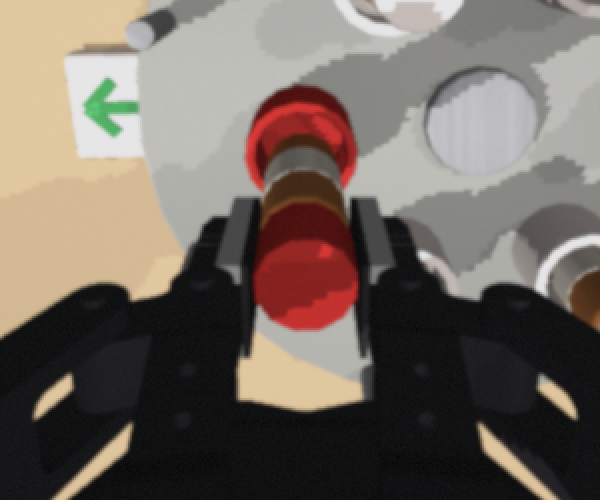

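View pics/s12.png

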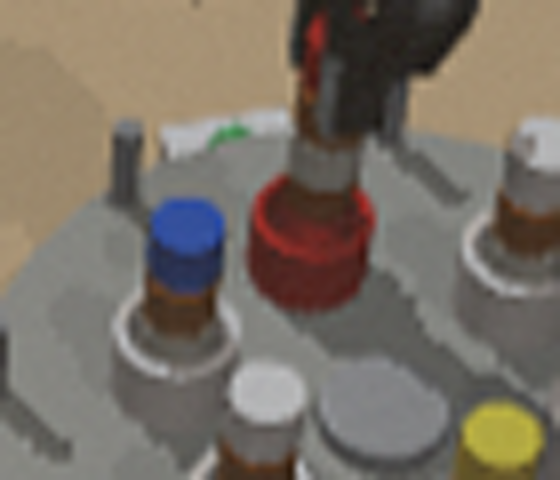

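```bash
python3 - <<'E'
from h import *
C=cam("scene");f=lambda p:(proj(C,p)-[280,145]+.4375)*8
print("rim",f([.5133,.1237,.068]),"foot",f([.5143,.1239,.0766]))
im=cv2.imread("pics/s12.png");hsv=cv2.cvtColor(im,cv2.COLOR_BGR2HSV)
m=((hsv[...,0]<8)|(hsv[...,0]>172))&(hsv[...,1]>130)
for r in range(200,310,10):
    x=np.where(m[r])[0];x=x[(x>230)&(x<400)]; print(r,x.min() if len(x) else 0,x.max() if len(x) else 0)
g=cv2.cvtColor(im,cv2.COLOR_BGR2GRAY)
for r in (160,170,180): print(r,g[r,270:380:5])
E
```

```text
rim [314.7489542  213.27982061] foot [318.93465413 197.62237005]
200 257 367
210 254 371
220 253 373
230 253 370
240 252 366
250 251 364
260 252 364
270 252 362
280 259 358
290 263 356
300 278 339
160 [131 134 135 122  97  82  80  82  85  86  90  91  86  88  93  92  85  79
  99 122 129 134]
170 [134 131 122 106  91  83  84  87  87  86  89  92  89  90  91  89  81  76
 106 135 132 132]
180 [115  94  67  51  55  64  75  82  87  89  90  90  90  91  90  84  72  68
 104 137 133 132]
```

carry_out(rows=[[0, -0.9, 1.2, 0, 0], [6, 0, 0, 0, 0], [6, 0, 0, 0, 0], [3, 0, 0, 0, 0]])

```text
time_s: 20.38
tool_pos: [0.5125, 0.1228, 0.1215]
ee_rot: [-78.1, 89.9, -168.8]
contact_force: [0.1, 0.9, -1.4]
finger_gap: 0.268
```

carry_out(rows=[[6, 0, 0, 0, 0], [4, 0, 0, 0, 0], [3, 0, 0, 0, 0]])

```text
time_s: 20.75
tool_pos: [0.5129, 0.1229, 0.1089]
ee_rot: [-77.5, 90.0, -168.2]
contact_force: [-0.8, 0.7, 0.1]
finger_gap: 0.271
```

```bash
python3 - <<'E'
from h import *
s=tellto([.5133,.1237,.104]); im=bot.camera("wrist");cv2.imwrite("pics/w13.png",im[150:400,130:430].repeat(2,0).repeat(2,1))
a=bot.camera("scene")
cv2.imwrite("pics/s13.png",cv2.resize(a[145:205,280:350],None,fx=8,fy=8,interpolation=cv2.INTER_CUBIC))
E
```

```text
t 20.75 pos [0.5129 0.1229 0.1089] zyaw -90.68 F [-0.8  0.7  0.1] gap 0.271 q [ 11.   7. 117.  -0.  56.  11.]
tool shift mm [ 4.9  0.4 -0.8]
```

View pics/w13.png

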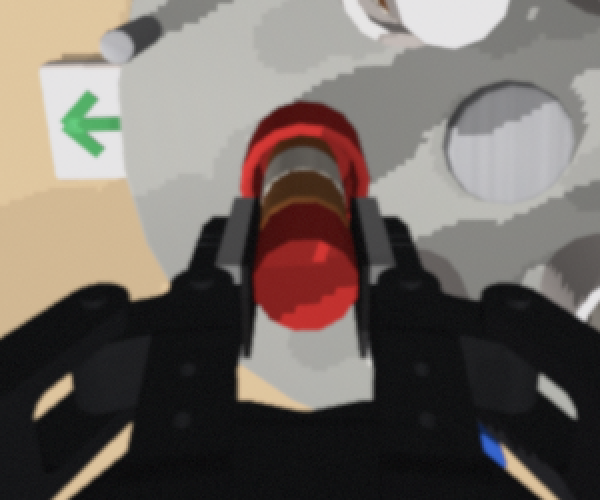

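View pics/s13.png

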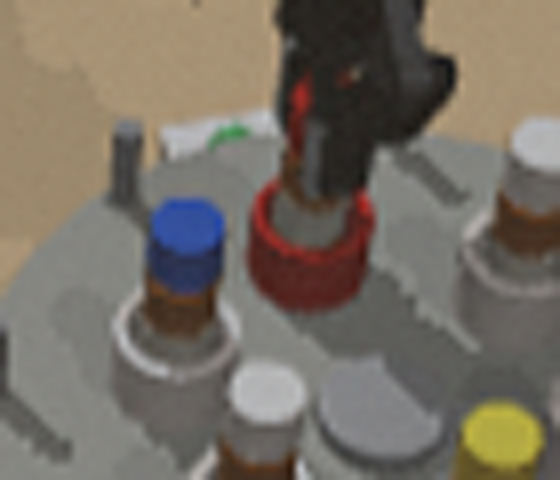

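Inside the holder and centred, with no contact yet. I'll lower the last few millimetres by feel.

carry_out(rows=[[2, 0, 0, 0, 0], [1.5, 0, 0, 0, 0]])

```text
time_s: 21.1
tool_pos: [0.5132, 0.1229, 0.1058]
ee_rot: [101.9, 90.0, 11.2]
contact_force: [-0.7, 0.5, -1.3]
finger_gap: 0.268
```

carry_out(rows=[[1, 0, 0, 0, 0]])

```text
time_s: 21.22
tool_pos: [0.5131, 0.1229, 0.1047]
ee_rot: [86.0, 90.0, -4.7]
contact_force: [0.3, -0.4, -0.1]
finger_gap: 0.27
```

carry_out(rows=[[0.7, 0, 0, 0, 0]])

```text
time_s: 21.35
tool_pos: [0.5131, 0.1229, 0.1042]
ee_rot: [99.0, 90.0, 8.3]
contact_force: [-1.7, 0.0, 3.8]
finger_gap: 0.267
```

carry_out(rows=[[0, 0, 0, 0, 33], [0, 0, 0, 0, 42], [0, 0, 0, 0, 48], [0, 0, 0, 0, 48]])

```text
time_s: 21.85
tool_pos: [0.5131, 0.1229, 0.1041]
ee_rot: [96.8, 90.0, 6.1]
contact_force: [-0.3, 0.7, -0.2]
finger_gap: 0.481
```

carry_out(rows=[[-10, 0, 0, 0, 48], [-30, 0, 0, 0, 48], [-50, 0, 0, 0, 48], [-50, 0, 0, 0, 48]])

```text
time_s: 22.35
tool_pos: [0.5128, 0.1228, 0.246]
ee_rot: [-86.4, 90.0, -177.1]
contact_force: [0.3, 0.2, -0.1]
finger_gap: 0.477
```

```bash
python3 - <<'E'
from h import *
s=tellto([.5133,.1237,.104]); im=bot.camera("wrist");cv2.imwrite("pics/w14.png",im)
a=bot.camera("scene")
cv2.imwrite("pics/s14.png",cv2.resize(a[140:280,255:400],None,fx=4,fy=4,interpolation=cv2.INTER_CUBIC))
E
```

```text
t 22.35 pos [0.5128 0.1228 0.246 ] zyaw -90.69 F [ 0.3  0.2 -0.1] gap 0.477 q [ 11.  -1. 110.   0.  71.  11.]
tool shift mm [142.    0.5  -0.9]
```

View pics/w14.png

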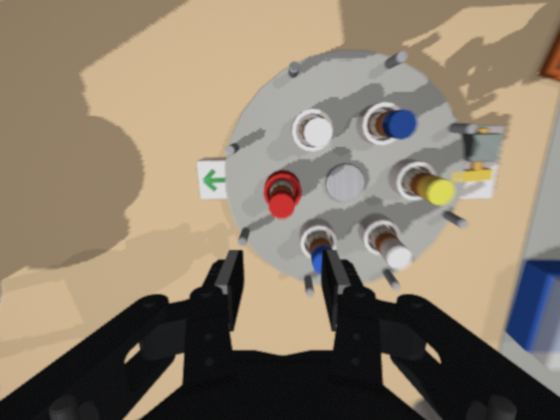

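View pics/s14.png

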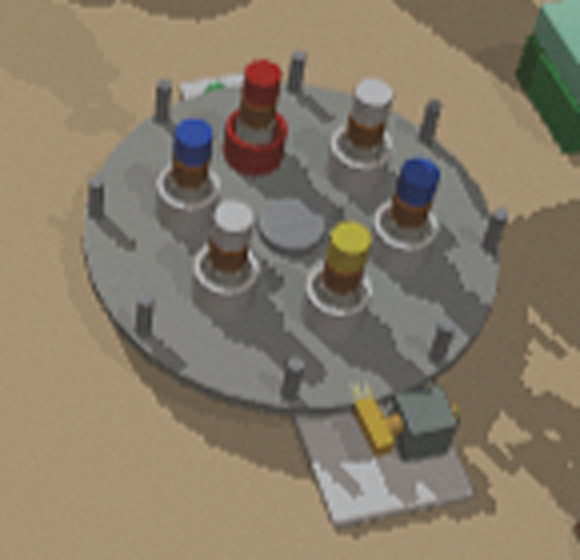

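The vial stands upright in the red holder. There is time left, so I'll check the stop from close by.

carry_out(rows=[[0, 45, 0, 0, 48], [0, 45, 0, 0, 48], [0, 45, 0, 0, 48], [0, 45, 0, 0, 48], [30, 42, 0, 0, 48]])

```text
time_s: 23.08
tool_pos: [0.7387, 0.1204, 0.2176]
ee_rot: [97.8, 89.6, 7.1]
contact_force: [0.6, 0.2, 0.7]
finger_gap: 0.478
```

carry_out(rows=[[30, 0, 0, 0, 48], [0, 0, 0, 0, 48]])

```text
time_s: 23.32
tool_pos: [0.7327, 0.1198, 0.1793]
ee_rot: [-82.2, 89.5, -172.9]
contact_force: [-0.0, 0.4, -0.6]
finger_gap: 0.48
```

```bash
python3 - <<'E'
from h import *
s=tellto([.735,.12,.18]); im=bot.camera("wrist");cv2.imwrite("pics/w15.png",im)
C=cam("wrist",s);p=proj(C,[.735,.165,.046]);print(p)
x,y=int(p[0]),int(p[1]);x=max(70,min(490,x));y=max(50,min(350,y))
cv2.imwrite("pics/w15c.png",cv2.resize(im[max(0,y-50):y+60,x-65:x+65],None,fx=5,fy=5,interpolation=cv2.INTER_CUBIC));print(x-65,max(0,y-50))
E
```

```text
t 23.32 pos [0.7327 0.1198 0.1793] zyaw -90.7 F [-0.   0.4 -0.6] gap 0.48 q [ 7. 25. 86.  0. 70.  8.]
tool shift mm [-0.7  2.3 -0.2]
[285.59268927 152.5546293 ]
220 102
```

View pics/w15c.png

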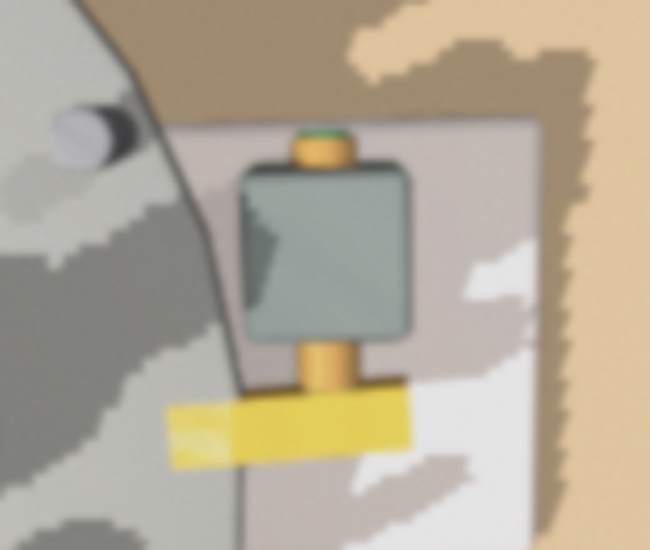

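```bash
python3 - <<'E'
from rig import bot
print(bot.finish_job())
E
```

```text
the job is handed in; nothing more can be done
None
```

The turntable is against its stop and the red-capped vial stands upright in the red holder. I handed the job in at about 23 s; the interface gives no verdict.

**Turntable:** I pushed one rim peg anticlockwise with shut fingers. It took about 6 N along the way and 7–9 N against the spring. It came up solid at about 12–14 N, which was the highest push reading I saw, and I backed off there. The travel at the peg after the tab met the plunger was about 5.3 mm, or 0.041 rad (0.04 expected). The red holder ended about 3–4° past the arrow (0.055–0.075 rad), inside the range the hand-set stop allows.

**Vial:** I gripped it by the cap across the rack and lowered it until I felt the holder floor. The TCP was then at 0.104 m, as computed. I let go and lifted clear.

**Last checks:**
- The wrist and scene views show the vial upright in the holder and the deck unmoved.
- A close view shows the tab against the plunger and the green-ended tail sticking out about 6–7 mm, against the 6 mm stated. I read that by eye, so it fits fully home but isn't exact.
- The robot was touching nothing at hand-in.
- I did not look at the bystander objects again at the end. Nothing suggests the arm touched them.

**Disagreement:** my holder measurements differed by a few millimetres between views. I corrected the vial by about 1 mm before lowering it, and it went in without touching the rim.

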